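# Set up the slide-staining station

### The arm

A 7-joint arm with a two-finger parallel gripper is mounted at the origin on a cart in front of the work surface, level with it; the furniture and walls round the work are solid. World frame = base frame: x ahead of the robot, y to its left, z up, the work surface at z = 0. Lengths are in m, angles in rad, forces in N, time in s.
With the tool pointing down it reaches from about 0.4 to 0.9 m from the base axis. Payload 5.6 kg.
Tool frame: the origin (TCP) lies midway between the tips of the shut fingers; the grasp point (between the pads) lies 19 mm behind it; z points along the fingers, y is the line along which they close (so a half turn about z gives the same grasp; the last joint's range is limited). The gripper opens to 92 mm and grips with 3 to 60 N. Pads are 20 mm wide; open, the fingers measure 128 mm over their backs; the gripper's body (75 mm by 189 mm) begins 69 mm behind the grasp point.
Start: joints at [-1.352, 0.468, -0.012, 1.603, 0.006, 1.071, -0.056], TCP at [0.168, 0.628, 0.19] pointing down, gripper open.
Joint ranges: [-2.53, 2.53], [-0.31, 2.02], [-1.57, 1.55], [0.28, 2.44], [-1.29, 4.43], [0.15, 1.84], [-2.92, 2.92]. Speed limits (rad/s): [2.57, 2.57, 3.14, 3.14, 3.14, 3.14, 3.14].

### API

Orientations are given as a 3x3 rotation matrix whose columns are the frame's x, y, z axes.
In Python, from station import env, effector, solver, viewer, workorder, search_frame, tip_of gives the robot as it stands. Calls block until the motion is done:
- env.reach(position, orientation): joint-space move of the TCP to a pose.
- env.movel(position, frame=None, rate=0.15): straight line of the TCP; frame=None keeps the orientation; rate is the mean speed in m/s.
- env.goto_joints(angles): joint-space move.
- effector.release() and effector.grasp(squeeze=None): open the fingers fully, or close them until they stop; squeeze is the grip in N (None keeps the last).
- env.pause(seconds).
- solver.inverse_kinematics(position, orientation): joint angles nearest the present ones, or None.
- env.sense(): the state.
- viewer.read_camera(name): name is "scene" or "side" or "wrist"; returns (picture, depth): 400x640x3 uint8, red, green, blue; 400x640 float32, m along the optical axis (not along the pixel's ray), 0 where there is no reading.
- viewer.camera_info(name): a dict with "intrinsics" (3x3 intrinsics, pixels), "eye" and "rotation" of the camera in the world; the wrist camera has in their place "T_tool_cam" (4x4, takes a point from camera to tool coordinates, whose origin is the TCP and whose axes are the flange's). Camera axes: x right, y up, looking along -z (the intrinsics and any distortion apply to the point x, -y, -z); pixel columns grow to the right and rows downward; lengths in m; the calibration is good to about 2 mm. A picture is of the moment at which its call begins: read the wrist's pose just before it. camera_info takes no time and is no camera call.
A pose or a line that the arm cannot do raises env.PlanningError and nothing moves.
- workorder.finish_job(): hands the job in; it is judged then, once.
Trained networks look in the newest picture that a camera, given by its name, has taken for a name from the list of things; names that differ only in an ending like _2 or _b are one class to them, and where a whole thing is asked for, a point or a joint stands for the part that bears it (a point fixed in the world has none). Each returns a list of dicts, best first, with "score" (0 to 1); they miss things now and then, are a little off and sometimes report something else, mostly with a low value. They report only what shows in the picture. A call takes as long as a camera call. They do not tell look-alikes from the thing itself.
- search_frame(camera, name): "at" ([x, y, z] in m, in world coordinates, good to about 4 mm: the middle of the surface that is visible of it).
- tip_of(camera, name): "at" ([x, y, z] in m, in world coordinates, good to about 4 mm: a listed point, or the origin of a listed thing).
The state is a dict: "t": time; "joint_positions": joint angles; "joint_velocities": joint speeds; "tau": joint torques, N m; "ee_pos": TCP position; "tcp_rot": TCP orientation; "wrist_force": force on the tool from outside, world axes, zero at the start; "moment": the same for the moment, N m; "gripper_width": finger opening in m; "grasp_force": force on a finger pad.
Only numpy, scipy, OpenCV 4.12 (cv2) and the standard library are available. Lean on these libraries where they do the work, as an engineer would, in place of code of your own. Each camera call takes 0.05 s, during which the arm holds its last target. There are 200 camera calls.

### The job

Set up the slide-staining station: stand the dropper bottle in its cup, the rinse bottle in the drip dish and the timer squarely in its cradle. Lay the two lying vials crosswise into the sloping dispenser so that they rest one behind the other, down against the stop; the blue-capped vial is the older lot and must be the front one, the brown one behind it.

Things in the scene. Friction and masses are not known exactly. Their poses are not given: they have to be found in the camera images.
- blue_vial: screw-cap vial, white body with a blue cap, lying on its side on the table; a cylinder 25 mm in diameter and 62 mm long, about 18 g; it rolls. Origin: on its axis, at the foot end (31 mm from its middle); z points along the vial to the cap. Grip it across, near its middle.
- brown_vial: amber-brown vial with a black cap, lying on its side on the table; 62 mm long, about 20 g; body 24 mm in diameter for 50 mm from the foot end, cap 20 mm; it rolls. Origin: on its axis, at the foot end (31 mm from its middle); z points along the vial to the cap. Grip it across, about 27 mm from the foot end.
- dropper_bottle: small amber glass dropper bottle with a black rubber bulb, 90 mm tall, about 50 g: body 31 mm diameter up to 52 mm height (grip it at 40 to 48 mm), collar 21 mm diameter up to 64 mm, bulb 12 mm diameter to the top. Origin: centre of its underside; z up.
- timer: white desk timer with a grey screen and three black buttons, standing upright, about 70 g: 51 mm deep (x), 66 mm wide (y), 63 mm tall. Origin: middle of its underside; x points out of its back, y along its width, the screen faces -x. Grip it front to back (50 mm, along x) or across the width, about 40 mm up.
- rinse_bottle: milky plastic rinse bottle with a white screw cap, 166 mm tall, about 110 g: body 62 mm diameter, narrowing to the shoulder; cap 31 mm diameter from 148 to 166 mm height, which is where to grip it from above. Origin: centre of its underside; z up.
- vial_rack: gravity-feed vial dispenser, fixed: white tray, 84 mm wide between low aluminium rails (14 mm), rising 24 degrees from a 20 mm clear stop plate (front, -x) to the open back (+x, blue strip). A vial laid in crosswise (along y) and let go rolls down by itself. Origin: centre of underside. Frame, mm: stop face x -57, tray z 14 there; tray ends at x 54; lay vials in at x 23, tray z 50.
- dropper_stand: white round cup on a dark steel foot 72 mm in diameter, fixed to the table; holds one dropper bottle. Cup 44 mm inner diameter, flared to 50 mm at the rim, inner floor 5 mm and rim 22 mm above the table. Origin: centre of its underside; z up.
- rinse_dish: shallow round white drip dish with a grey pad, fixed to the table; holds one rinse bottle. Outer diameter 92 mm at the rim, flat inner floor 76 mm in diameter at 4 mm height, rim 12 mm above the table. Origin: centre of its underside; z up.
- timer_dock: black rectangular cradle, fixed to the table, 78 mm (x) by 92 mm (y), with a recess 68 x 82 mm in which the timer stands; recess floor 5 mm, rim 14 mm above the table. A bright strip marks its front side (-x). Origin: centre of its underside; x to its back, z up.
Not all that is in view belongs to the job. Leave any green look-alike of the blue_vial alone.

How it is judged:
By the outcome, as a careful person would: the job done as asked, in the order asked, and still so for the second after the job is handed in, with the robot touching nothing.
It also fails if it takes over 120 s, if anything falls off the work surface, if the arm or the gripper's body presses on something with over 40 N, if the wrist force passes 120 N, or if a joint passes its speed limit or range.

## Working session

There is one attempt and no reset: what is moved stays moved. The work goes in short steps, each a Python script; the robot and the scene stay as the last script left them, time stands still between calls to the robot, and variables do not carry over. Pictures are saved under pics/ and viewed, at most 14 in all, crops included, and the job is handed in when it is done.

```bash
ls; mkdir -p pics
python3 - <<'E'
from station import env, effector, solver, viewer, workorder, search_frame, tip_of
import cv2, numpy as np
print(env.sense()['t'])
for c in ("scene","side"):
    p,d=viewer.read_camera(c); cv2.imwrite(f"pics/{c}0.png",p[:,:,::-1]); np.save(f"{c}_d.npy",d)
    i=viewer.camera_info(c); print(c,{k:np.round(v,3).tolist() if not isinstance(v,str) else v for k,v in i.items()})
    for n in "blue_vial brown_vial dropper_bottle timer rinse_bottle vial_rack dropper_stand rinse_dish timer_dock".split():
        print(n,"S",[(np.round(r["at"],3).tolist(),round(r["score"],2)) for r in search_frame(c,n)],"T",[(np.round(r["at"],3).tolist(),round(r["score"],2)) for r in tip_of(c,n)])
E
```

```text
pics
0.0
scene {'intrinsics': [[488.186, 0.0, 315.418], [0.0, 488.186, 195.491], [0.0, 0.0, 1.0]], 'eye': [-0.203, -0.853, 0.981], 'rotation': [[0.743, 0.436, -0.508], [-0.669, 0.48, -0.567], [-0.004, 0.761, 0.648]]}
blue_vial S [([0.415, 0.057, 0.024], 0.7), ([0.486, -0.019, 0.019], 0.46)] T [([0.428, 0.036, 0.015], 0.66), ([0.464, -0.003, 0.012], 0.57), ([0.623, 0.097, 0.0], 0.31)]
brown_vial S [([0.438, -0.196, 0.018], 0.77)] T [([0.452, -0.224, 0.011], 0.71)]
dropper_bottle S [([0.439, -0.377, 0.048], 0.79)] T [([0.447, -0.368, 0.002], 0.62)]
timer S [([0.417, 0.176, 0.043], 0.79)] T [([0.428, 0.191, -0.0], 0.83)]
rinse_bottle S [([0.43, 0.278, 0.087], 0.55)] T [([0.444, 0.299, -0.0], 0.83)]
vial_rack S [([0.617, 0.086, 0.037], 0.87)] T [([0.621, 0.095, 0.003], 0.61)]
dropper_stand S [([0.598, 0.261, 0.003], 0.54)] T [([0.605, 0.262, -0.002], 0.55)]
rinse_dish S [] T [([0.448, -0.369, 0.0], 0.73), ([0.601, -0.258, 0.001], 0.69)]
timer_dock S [([0.605, -0.093, 0.004], 0.98), ([0.618, 0.089, 0.034], 0.38)] T [([0.606, -0.089, -0.0], 0.88)]
side {'intrinsics': [[416.35, 0.0, 331.849
[... 429 characters left out ...]
7)] T [([0.446, -0.367, -0.002], 0.95), ([0.619, 0.095, -0.0], 0.5)]
timer S [([0.419, 0.168, 0.035], 0.76), ([0.419, 0.056, 0.018], 0.21)] T [([0.429, 0.186, -0.005], 0.69), ([0.601, 0.266, -0.004], 0.45)]
rinse_bottle S [([0.432, 0.279, 0.083], 0.65)] T [([0.443, 0.305, -0.001], 0.93)]
vial_rack S [([0.616, 0.083, 0.029], 0.6)] T [([0.622, 0.095, 0.003], 0.98)]
dropper_stand S [([0.603, -0.092, 0.008], 0.71), ([0.602, 0.26, 0.006], 0.7)] T [([0.604, 0.267, -0.001], 0.57)]
rinse_dish S [([0.602, -0.26, 0.002], 0.95)] T [([0.603, -0.261, -0.0], 0.67), ([0.447, -0.219, 0.013], 0.36)]
timer_dock S [([0.6, -0.095, 0.006], 0.63), ([0.603, -0.261, 0.004], 0.57)] T [([0.604, -0.094, 0.006], 0.76)]
```

View pics/scene0.png

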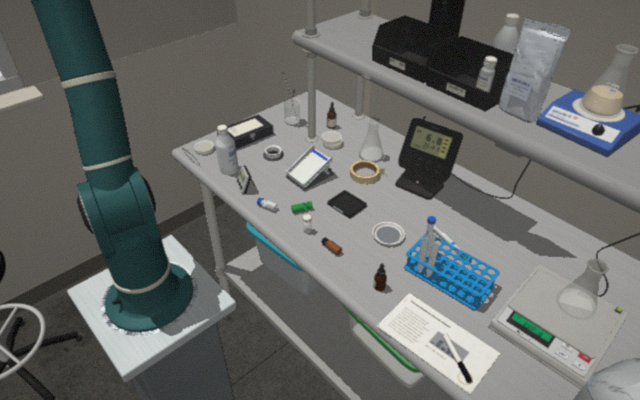

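View pics/side0.png

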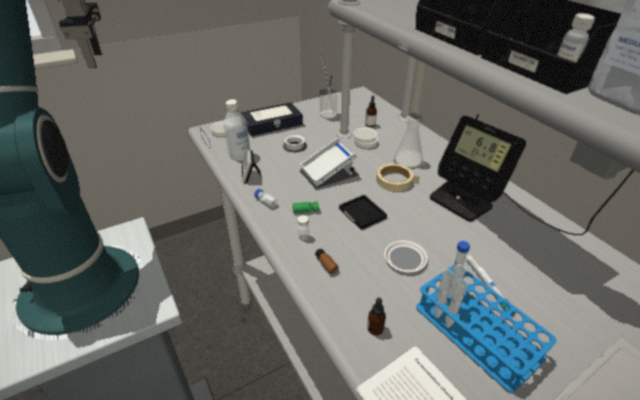

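The scene picture shows these candidates:
- **Blue vial:** white body with blue cap at (266,204). The green look-alike at (302,208) and the standing white vial at (308,222) are not it.
- **Brown vial:** (332,246).
- **Dropper bottle:** (380,277), near the front. Another one at the back, (332,117), is a distractor.
- **Timer:** (245,180). The pH meter at (425,155) is not it.
- **Rinse bottle:** (226,150).
- **Fixtures:** rack (310,167), cup (273,153), dock (347,203), dish (389,233). The dish at (332,140) and the ring at (365,171) could be mistaken for fixtures.

I'll check these choices in one close crop and get the shelf geometry.

```bash
cat > h.py <<'E'
from station import env, effector, solver, viewer, workorder, search_frame, tip_of
import cv2, numpy as np
def cloud(c,d,T=None):
    i=viewer.camera_info(c); K=np.array(i["intrinsics"]); v,u=np.mgrid[:400,:640]
    P=np.stack([(u-K[0,2])*d/K[0,0],-(v-K[1,2])*d/K[1,1],-d],-1)
    if c=="wrist": 
        M=np.array(i["T_tool_cam"]); s=T; P=P@M[:3,:3].T+M[:3,3]
        P=P@np.array(s["tcp_rot"]).T+np.array(s["ee_pos"])
    else: P=P@np.array(i["rotation"]).T+np.array(i["eye"])
    P[d<=0]=np.nan
    return P
def down(yaw): # tool y (closing) along world direction yaw
    y=np.array([np.cos(yaw),np.sin(yaw),0]); z=np.array([0,0,-1.]); return np.stack([np.cross(y,z),y,z],1)
def wrist(name):
    s=env.sense(); p,d=viewer.read_camera("wrist"); cv2.imwrite(f"pics/{name}.png",p[:,:,::-1])
    return p,cloud("wrist",d,s)
E
python3 - <<'E'
from h import *
import glob
p=cv2.imread("pics/scene0.png"); cv2.imwrite("pics/crop1.png",cv2.resize(p[110:290,190:430],None,fx=3.2,fy=3.2,interpolation=2))
P=cloud("scene",np.load("scene_d.npy"))
for u,v in [(300,38),(400,88),(450,108),(520,142),(312,110),(312,60),(245,180),(226,128),(226,165),(240,170),(266,204)]: print(u,v,np.round(P[v,u],3))
s=env.sense(); print(np.round(s["tcp_rot"],2).tolist()); print(np.round(viewer.camera_info("wrist")["T_tool_cam"],3).tolist(), np.round(viewer.camera_info("wrist")["intrinsics"],0).tolist(), [k for k in viewer.camera_info("wrist")])
for n,x,y in [("rinse",.444,.302),("timer",.428,.188),("vialb",.417,.056),("rack",.644,.095),("cup",.603,.265),("dock",.605,-.092),("dish",.602,-.26),("brown",.44,-.197),("drop",.447,-.368)]:
  print(n,[[ (lambda q: None if q is None else np.round(q,2).tolist())(solver.inverse_kinematics(np.array([x,y,z]),down(a))) for z in (.25,)] for a in (0,1.57)])
E
```

```text
300 38 [0.742 0.271 0.372]
400 88 [ 0.735 -0.14   0.365]
450 108 [ 0.728 -0.301  0.377]
520 142 [ 0.726 -0.489  0.374]
312 110 [0.763 0.242 0.122]
312 60 [0.76  0.236 0.306]
245 180 [0.42  0.168 0.044]
226 128 [0.447 0.286 0.164]
226 165 [0.422 0.276 0.04 ]
240 170 [0.435 0.216 0.047]
266 204 [0.414 0.057 0.021]
[[-0.97, 0.26, 0.0], [0.26, 0.97, 0.0], [-0.0, 0.0, -1.0]]
[[-0.0, 0.957, 0.291, 0.082], [1.0, -0.0, 0.0, -0.001], [0.0, 0.291, -0.957, -0.195], [0.0, 0.0, 0.0, 1.0]] [[312.0, 0.0, 319.0], [0.0, 312.0, 202.0], [0.0, 0.0, 1.0]] ['intrinsics', 'T_tool_cam']
rinse [[[-1.0, 0.22, 0.41, 1.83, -0.09, 1.11, -0.57]], [[-0.75, 0.21, 0.11, 1.82, -0.03, 1.11, 0.93]]]
timer [[[-0.93, 0.08, 0.48, 1.99, -0.04, 1.09, -0.44]], [[-0.73, 0.08, 0.26, 1.98, -0.02, 1.09, 1.11]]]
vialb [[[-0.84, -0.04, 0.62, 2.09, 0.02, 1.08, -0.23]], [[-0.7, -0.03, 0.49, 2.08, 0.01, 1.08, 1.35]]]
rack [[[-0.65, 0.46, 0.64, 1.57, -0.29, 1.21, 0.04]], [[-0.46, 0.43, 0.37, 1.55, -0.16, 1.19, 1.5]]]
cup [[[-0.79, 0.45, 0.47, 1.54, -0.21, 1.2, -0.29]], [[-0.6, 0.43, 0.18, 1.52, -0.08, 1.19, 1.17]]]
dock [[[-0.51, 0.42, 0.81, 1.67, -0.33, 1.19, 0.39]], [[-0.47, 0.41, 0.77, 1.67, -0.3, 1.18, 1.94]]]
dish [[[-0.28, 0.56, 0.95, 1.57, -0.47, 1.26, 0.74]], [[-0.32, 0.59, 1.03, 1.57, -0.53, 1.28, 2.36]]]
brown [[[-0.62, 0.15, 1.09, 1.98, -0.15, 1.1, 0.54]], [[-0.66, 0.17, 1.15, 1.98, -0.17, 1.1, 2.13]]]
drop [[[-0.2, 0.46, 1.13, 1.76, -0.44, 1.2, 1.05]], [[-0.11, 0.39, 0.97, 1.76, -0.35, 1.17, 2.53]]]
```

View pics/crop1.png

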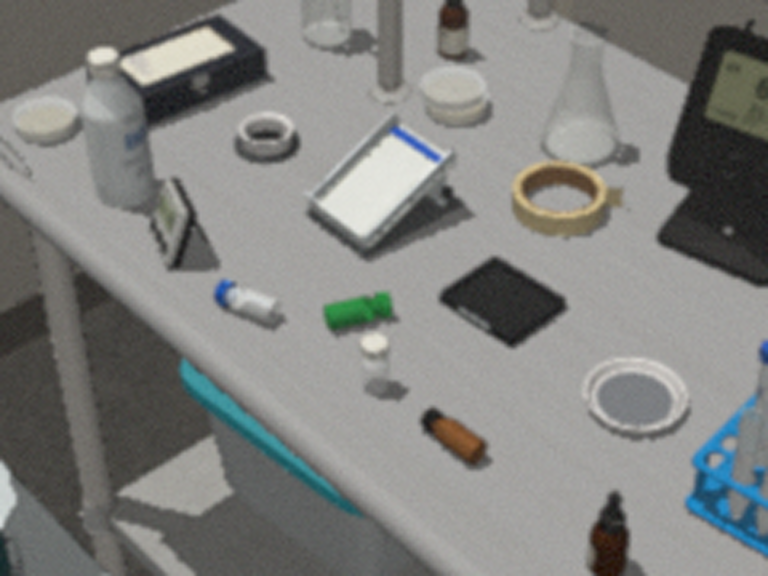

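The crop confirms the choices. The white vial with the blue cap lies at (248,300), the green look-alike beside it at (358,310), and the brown vial with black cap at (455,437). The timer is at (175,222) and the rack, with its blue strip at the back, at (380,185). Next I'll move in for two closer wrist views.

Run:
```python
from h import *
for n,x,y in [("wA",.47,.19),("wB",.47,-.18)]:
    env.reach(np.array([x,y,.26]),down(np.pi/2))
    p,P=wrist(n); np.save(n+".npy",P); np.save(n+"_p.npy",p)
    for k in "blue_vial brown_vial dropper_bottle timer rinse_bottle vial_rack dropper_stand rinse_dish timer_dock".split():
        r=tip_of("wrist",k)
        if r: print(k,[(np.round(q["at"],3).tolist(),round(q["score"],2)) for q in r])
    print(env.sense()["t"])
# top-down orthophotos from wrist clouds
for n in ("wA","wB"):
    P=np.load(n+".npy"); p=np.load(n+"_p.npy"); o=np.zeros((440,600,3),np.uint8)
    yc=.19 if n=="wA" else -.18
    ok=np.isfinite(P[...,0])&(P[...,2]<.2)
    i=((.8-P[...,0])*1000).astype(float); j=((yc+.3-P[...,1])*1000)
    m=ok&(i>=2)&(i<438)&(j>=2)&(j<598)
    for a in range(-1,2):
        for b in range(-1,2): o[i[m].astype(int)+a,j[m].astype(int)+b]=p[m][:,::-1]
    cv2.imwrite(f"pics/{n}_o.png",o)
```

```text
blue_vial [([0.437, 0.033, 0.011], 0.68), ([0.464, 0.002, 0.01], 0.68)]
brown_vial [([0.446, -0.222, 0.012], 0.87)]
dropper_bottle [([0.428, 0.19, 0.002], 0.72)]
timer [([0.431, 0.19, 0.001], 0.73)]
rinse_bottle [([0.446, 0.301, -0.001], 0.69)]
vial_rack [([0.616, 0.096, -0.001], 0.57)]
dropper_stand [([0.605, 0.262, 0.001], 0.69)]
rinse_dish [([0.601, -0.262, -0.0], 0.82)]
timer_dock [([0.606, -0.09, -0.003], 0.76)]
4.3417
blue_vial [([0.459, 0.002, 0.009], 0.72), ([0.433, 0.033, 0.012], 0.62)]
brown_vial [([0.448, -0.223, 0.01], 0.96)]
dropper_bottle [([0.448, -0.37, 0.006], 0.58)]
timer [([0.428, 0.189, -0.001], 0.59)]
rinse_bottle [([0.616, 0.094, 0.001], 0.64)]
vial_rack [([0.617, 0.097, -0.001], 0.55), ([0.605, -0.088, -0.0], 0.55), ([0.605, 0.265, 0.002], 0.41)]
dropper_stand [([0.605, 0.26, 0.002], 0.62)]
rinse_dish [([0.6, -0.257, -0.002], 0.8)]
timer_dock [([0.606, -0.089, -0.001], 0.74)]
6.225
```

View pics/wA.png

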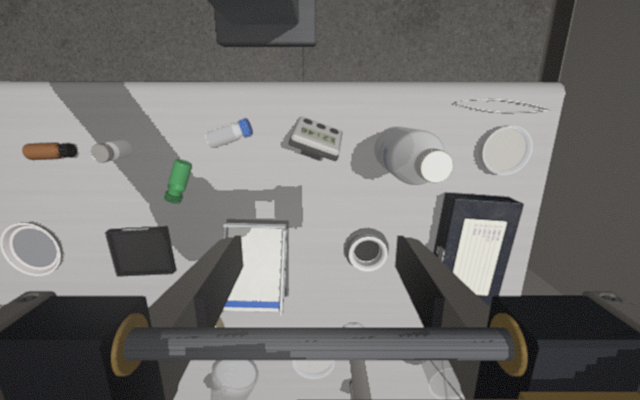

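View pics/wB.png

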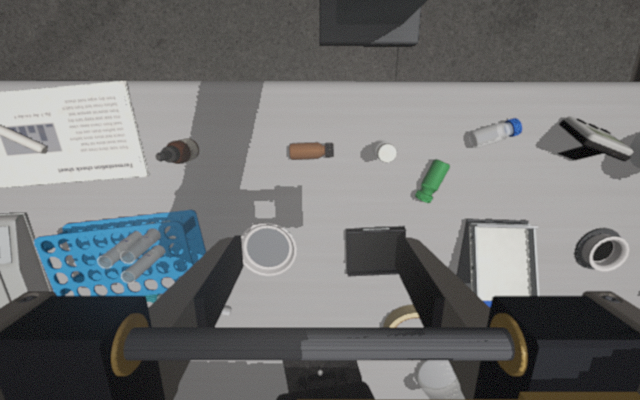

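The first view shows the blue vial at (229,132), timer (318,138), rinse cap (435,165), cup (367,250) and rack (255,262). The second shows the brown vial at (310,150), dropper (178,150), dish (268,248) and dock (375,250). I'll get precise poses from the point clouds.

```bash
cat > fit.py <<'E'
from h import *
def pts(P,c,r,z0,z1):
    Q=P.reshape(-1,3); Q=Q[np.isfinite(Q[:,0])]
    m=(np.hypot(Q[:,0]-c[0],Q[:,1]-c[1])<r)&(Q[:,2]>z0)&(Q[:,2]<z1); return Q[m]
def rect(Q):
    lo=cv2.minAreaRect((Q[:,:2]*1000).astype(np.float32)); b=cv2.boxPoints(lo)
    e=b[1]-b[0]; f=b[2]-b[1]; l=e if np.hypot(*e)>np.hypot(*f) else f
    return np.round(np.array(lo[0]),1),sorted(np.round(lo[1],1)),round(np.degrees(np.arctan2(l[1],l[0]))%180,1)
if __name__=="__main__":
    W={k:np.load(k+".npy") for k in("wA","wB")}
    for k in W:
        P=W[k]; print(k)
        for n,c,r,a,b in [("table",(.52,-.0),.03,-.02,.02),("blue",(.418,.058),.045,.01,.04),("brown",(.438,-.195),.045,.01,.04),("timer_all",(.43,.19),.06,.012,.08),("timer_top",(.43,.19),.06,.055,.08),("rinse_cap",(.445,.302),.06,.155,.18),("drop_bulb",(.447,-.368),.03,.066,.1),("drop_body",(.447,-.368),.03,.03,.1),("rack",(.617,.096),.1,.012,.1),("rackhi",(.617,.096),.1,.055,.1),("dock",(.606,-.09),.065,.008,.02),("dish",(.601,-.26),.056,.007,.02),("cup",(.605,.263),.035,.017,.03)]:
            Q=pts(P,c,r,a,b)
            if len(Q)>15: print(n,len(Q),*rect(Q),"z",np.round(np.percentile(Q[:,2],[5,50,97])*1000,1))
E
python3 fit.py
```

```text
wA
table 1113 [520.2   1.3] [np.float64(55.7), np.float64(59.7)] 172.3 z [-1.9 -0.5 18.5]
blue 829 [421.8  64.3] [np.float64(24.8), np.float64(62.7)] 107.8 z [14.9 22.1 25.4]
brown 800 [ 446.6 -190.2] [np.float64(23.9), np.float64(63.2)] 91.9 z [12.9 20.5 24.3]
timer_all 1594 [431.1 185.1] [np.float64(48.3), np.float64(65.9)] 70.4 z [17.9 54.7 63.5]
timer_top 788 [433.8 184.2] [np.float64(20.0), np.float64(65.9)] 71.0 z [56.2 61.6 63.8]
rinse_cap 934 [440.5 299.3] [np.float64(30.8), np.float64(30.9)] 136.8 z [158.8 165.  166.4]
rack 4434 [612.8  94. ] [np.float64(90.8), np.float64(124.3)] 178.8 z [15.2 38.6 62.5]
rackhi 868 [649.2  93.3] [np.float64(54.2), np.float64(89.3)] 91.6 z [55.4 59.9 69.2]
dock 848 [604.8 -90.2] [np.float64(79.6), np.float64(92.5)] 92.9 z [ 8.7 12.6 14.6]
dish 713 [ 600.6 -260.2] [np.float64(90.0), np.float64(91.0)] 130.7 z [ 7.5 10.7 12.8]
cup 434 [602.3 264.8] [np.float64(56.7), np.float64(56.8)] 93.1 z [17.9 20.9 22.7]
wB
table 862 [521.1   0.7] [np.float64(56.2), np.float64(59.3)] 122.4 z [-2.1 -0.7  1.4]
blue 876 [421.5  64. ] [np.float64(24.9), np.float
[... 208 characters left out ...]
.3]
timer_top 789 [433.7 182.7] [np.float64(19.4), np.float64(65.9)] 70.9 z [56.5 61.6 63.6]
drop_bulb 128 [ 444.2 -368.1] [np.float64(9.3), np.float64(11.4)] 23.9 z [69.3 83.4 89.1]
drop_body 623 [ 444.6 -364.4] [np.float64(23.0), np.float64(31.0)] 12.8 z [33.2 52.1 88.2]
rack 4888 [609.4  92.4] [np.float64(92.8), np.float64(117.6)] 178.8 z [15.3 34.6 57.3]
rackhi 219 [643.8  92.1] [np.float64(47.1), np.float64(91.6)] 91.0 z [55.2 58.5 65.1]
dock 591 [605.  -91.2] [np.float64(79.2), np.float64(91.3)] 92.7 z [ 8.9 12.7 14.5]
dish 514 [ 601.2 -258.3] [np.float64(83.8), np.float64(90.0)] 178.6 z [ 7.5 10.8 12.7]
cup 480 [602.3 264.1] [np.float64(56.6), np.float64(59.5)] 89.1 z [17.6 20.6 22.4]
```

```bash
cat >> h.py <<'E'
def st(tag):
    s=env.sense(); print(tag,"t",round(s["t"],1),"pos",np.round(s["ee_pos"],4),"w",round(s["gripper_width"],4),"gf",np.round(s["grasp_force"],1),"F",np.round(s["wrist_force"],1))
def pick(x,y,z,R,zu,sq):
    effector.release(); env.reach(np.array([x,y,max(zu,z+.07)]),R); env.movel(np.array([x,y,z])); effector.grasp(sq); st("grip"); env.movel(np.array([x,y,zu]),rate=.2)
def place(x,y,z,R,zu,ret=None):
    env.reach(np.array([x,y,zu]),R); st("over"); env.movel(np.array([x,y,z+.02]),rate=.2); env.movel(np.array([x,y,z]),rate=.05); st("down"); effector.release(); env.movel(np.array([x,y,ret or zu]),rate=.2)
E
python3 - <<'E'
from fit import *
for k in("wA","wB"):
    P=np.load(k+".npy")
    Q=pts(P,(.43,.185),.06,-.005,.08); a=np.radians(-19.3); u=(Q[:,:2]-[.431,.1845])@[np.cos(a),np.sin(a)]; v=(Q[:,:2]-[.431,.1845])@[-np.sin(a),np.cos(a)]
    m=abs(v)<20e-3; print("timer prof",[(b,[round(t*1000) for t in np.percentile(Q[m&(abs(u*1000-b)<2),2],[20,80])]) for b in range(-36,40,6) if (m&(abs(u*1000-b)<2)).sum()>5])
    Q=pts(P,(.60,.094),.033,.005,.08)
    for _ in range(4):
        A=np.c_[Q[:,:2],np.ones(len(Q))]; c=np.linalg.lstsq(A,Q[:,2],rcond=None)[0]; r=Q[:,2]-A@c; Q=Q[abs(r)<2e-3]
    print("tray slope",np.degrees(np.arctan(np.hypot(*c[:2]))),"dir",np.degrees(np.arctan2(c[1],c[0])),"x at z=.014,.050",[(z-c[2]-c[1]*.094)/c[0] for z in(.014,.05)])
    Q=pts(P,(.617,.094),.1,.01,.1); A=np.c_[Q[:,:2],np.ones(len(Q))]; r=Q[:,2]-A@c
    R=Q[(r>.008)&(r<.02)&(Q[:,0]>.57)&(Q[:,0]<.66)]
    for s in(-1,1):
        q=R[(R[:,1]-.094)*s>.03]
        if len(q)>20: f=np.polyfit(q[:,0]-.617,q[:,1],1); print("rail",s,len(q),np.round(f,4))
E
python3 - <<'E'
from h import *
R=down(0.)
pick(.441,.300,.138,R,.27,25)
place(.601,-.259,.144,R,.27)
st("end")
E
```

```text
timer prof [(-36, [-2, 0]), (-30, [-2, 0]), (-24, [-1, 16]), (-18, [24, 28]), (-12, [39, 45]), (-6, [54, 58]), (0, [62, 63]), (6, [61, 63]), (12, [59, 61]), (18, [21, 26]), (24, [0, 14]), (30, [-1, 0]), (36, [-2, 0])]
tray slope 24.05311443291043 dir -1.165338811796013 x at z=.014,.050 [np.float64(0.5636636449582832), np.float64(0.6443363456407671)]
rail 1 168 [-0.0273  0.1368]
timer prof [(-36, [-2, 0]), (-30, [-2, 0]), (-24, [13, 20]), (-18, [24, 27]), (-12, [39, 44]), (-6, [0, 57]), (0, [-1, 63]), (6, [-1, 62]), (12, [0, 60]), (18, [-1, 27]), (24, [0, 13]), (30, [-2, -1]), (36, [-2, 0])]
tray slope 24.06592181486775 dir -1.574329096274777 x at z=.014,.050 [np.float64(0.5640550549679643), np.float64(0.6446930928376869)]
rail -1 237 [-0.0271  0.0486]
rail 1 291 [-0.0242  0.1355]
grip t 10.7 pos [0.4409 0.3    0.1379] w 0.0292 gf 25.0 F [-0.6  0.2 -0.1]
over t 13.6 pos [ 0.6016 -0.2574  0.2698] w 0.0287 gf 25.0 F [ 0.1 -0.5 -1.5]
down t 14.8 pos [ 0.6009 -0.2591  0.1438] w 0.0289 gf 25.0 F [ 0.3 -0.2 -1.7]
end t 16.6 pos [ 0.6005 -0.2585  0.2688] w 0.0916 gf 0.0 F [-0.7  1.1 -0.6]
```

Run:
```python
from h import *
a,b=np.radians(-19.2),np.radians(2.8); o=.002
pick(.431+o*np.cos(a),.1842+o*np.sin(a),.020,down(a+np.pi/2),.13,20)
place(.605+o*np.cos(b),-.0907+o*np.sin(b),.0265,down(b+np.pi/2),.13)
R=down(np.pi/2)
pick(.446,-.3685,.026,R,.19,15)
place(.603,.2642,.0325,R,.19)
st("end")
p,d=viewer.read_camera("scene"); 
cv2.imwrite("pics/s2.png",cv2.resize(p[110:290,190:430],None,fx=3.2,fy=3.2,interpolation=2)[:,:,::-1])
```

```text
grip t 20.0 pos [0.4332 0.1839 0.0204] w 0.0643 gf 20.0 F [-0.9 -0.6  4.3]
over t 22.0 pos [ 0.6064 -0.089   0.129 ] w 0.0634 gf 20.0 F [-0.4  0.5 -0.6]
down t 23.1 pos [ 0.6069 -0.0908  0.0263] w 0.0639 gf 20.0 F [-0.3  0.2 -0.7]
grip t 28.1 pos [ 0.446  -0.3685  0.026 ] w 0.0199 gf 15.0 F [-0.1 -0.2  0.4]
over t 31.4 pos [0.6036 0.2625 0.1902] w 0.0197 gf 15.0 F [ 1.1 -0.2 -1.1]
down t 32.8 pos [0.6029 0.2641 0.0323] w 0.0195 gf 15.0 F [0.1 1.4 0.3]
end t 34.9 pos [0.6021 0.264  0.1888] w 0.0917 gf 0.0 F [-0.4 -0.4 -0.5]
```

View pics/s2.png

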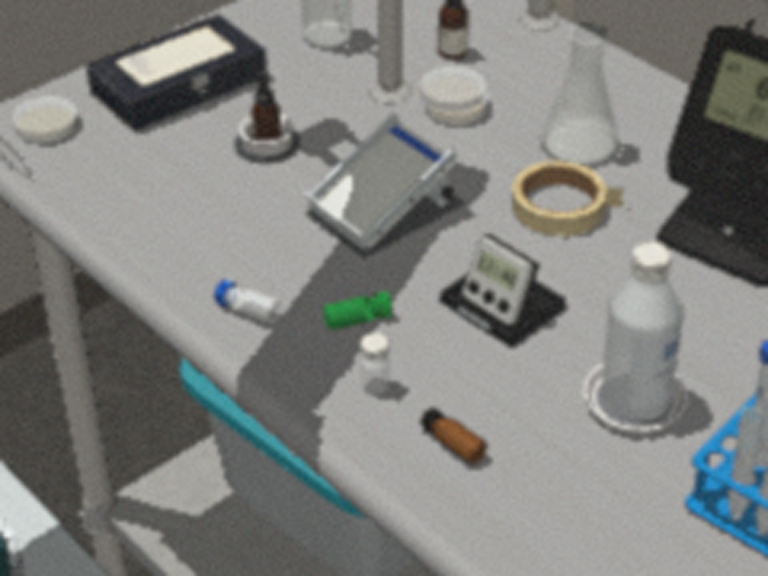

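The dropper stands in the cup at (265,125), the timer in the dock at (500,285) and the rinse bottle in the dish at (643,350). The dropper's grip width was 20 mm, which suggests the collar rather than the body. I'll check the placed heights and positions with wrist clouds, then carry on with the blue vial.

Run:
```python
from fit import *
env.reach(np.array([.47,.1,.26]),down(np.pi/2)); p,P=wrist("wC")
for n,c,r,a,b in [("bulb",(.603,.264),.035,.075,.12),("dropbody",(.603,.264),.035,.03,.06),("blue",(.418,.058),.045,.01,.04),("timer_top",(.605,-.09),.06,.06,.08),("timer",(.605,-.09),.06,.018,.08),("rinsecap",(.601,-.259),.05,.15,.2)]:
    Q=pts(P,c,r,a,b)
    if len(Q)>8: print(n,len(Q),*rect(Q),"z",np.round(np.percentile(Q[:,2],[5,50,99])*1000,1))
    else: print(n,len(Q))
```

```text
bulb 0
dropbody 68 [590.4 269.5] [np.float64(4.8), np.float64(17.5)] 53.6 z [31.3 45.2 53.4]
blue 804 [421.6  64.2] [np.float64(24.7), np.float64(62.1)] 108.0 z [15.5 22.2 25.7]
timer_top 389 [607.  -99.9] [np.float64(19.9), np.float64(47.8)] 91.7 z [60.7 66.6 69.1]
timer 1284 [598.2 -92.2] [np.float64(36.8), np.float64(64.0)] 92.9 z [22.3 47.8 68.8]
rinsecap 111 [ 590.  -249.2] [np.float64(4.0), np.float64(14.2)] 47.5 z [151.2 155.7 164.3]
```

```bash
cat > vial.py <<'E'
from h import *
O=np.array([.621,.0925]); ya=np.radians(-1.4); t=np.radians(24)
ex=np.array([np.cos(ya),np.sin(ya),0]); up=np.array([0,0,1.])
sl=ex*np.cos(t)+up*np.sin(t); nz=up*np.cos(t)-ex*np.sin(t)
RT=np.stack([np.cross(sl,-nz),sl,-nz],1)
def tray(lx,h): return np.r_[O,0]+ex*lx+up*(.014+(lx+.057)*np.tan(t))+nz*h
def do(x,y,clos,lx,gz=.002,clear=.003):
    pick(x,y,gz,down(clos),.15,8)
    env.reach(tray(lx,.09),RT); env.movel(tray(lx,gz+clear+.02)); env.movel(tray(lx,gz+clear),rate=.04); st("down")
    effector.release(); env.pause(.3); env.movel(tray(lx,.11),rate=.12); st("end")
def look(name):
    p,d=viewer.read_camera("scene"); P=cloud("scene",d)
    cv2.imwrite(f"pics/{name}.png",cv2.resize(p[100:260,220:440],None,fx=3.5,fy=3.5,interpolation=2)[:,:,::-1]); return P
E
python3 - <<'E'
from vial import *
from fit import *
print(solver.inverse_kinematics(tray(.025,.005),RT) is not None)
do(.4216,.0642,np.radians(18),.025)
P=look("s3")
for n,c,r,a,b in [("bulb",(.603,.264),.035,.08,.12),("rinsecap",(.601,-.259),.05,.155,.2)]:
    Q=pts(P,c,r,a,b); print(n,len(Q),*(rect(Q) if len(Q)>5 else []),Q[:,2].max() if len(Q) else 0)
E
```

```text
True
grip t 39.6 pos [0.4216 0.0642 0.002 ] w 0.0007 gf 0.0 F [ 0.5  0.2 -0.8]
down t 42.5 pos [0.6439 0.0917 0.0549] w 0.0006 gf 0.0 F [-0.5 -0.2  0.2]
end t 45.1 pos [0.6011 0.0932 0.1507] w 0.0922 gf 0.0 F [0.  0.2 0.2]
bulb 0 0
rinsecap 112 [ 600.  -259.8] [np.float64(30.3), np.float64(32.2)] 6.8 0.17172283813632816
```

View pics/s3.png

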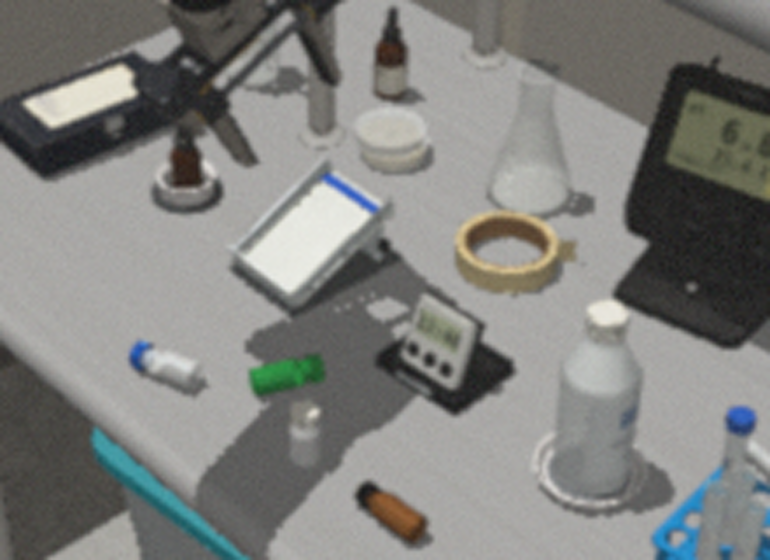

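The grasp closed to 0.7 mm on nothing, and the vial still lies at (165,365) in this crop, unmoved. So the fingertips end higher or elsewhere than I assumed. I'll look at the gripper over the vial from outside.

Run:
```python
from vial import *
from fit import *
env.reach(np.array([.4216,.0642,.08]),down(np.radians(18))); env.movel(np.array([.4216,.0642,.004])); st("x")
ims=[]
for c in("scene","side"):
    p,d=viewer.read_camera(c); P=cloud(c,d); 
    K=np.array(viewer.camera_info(c)["intrinsics"]); i=viewer.camera_info(c)
    def px(w): q=np.array(i["rotation"]).T@(np.array(w)-i["eye"]); q=K@[q[0],-q[1],-q[2]]; return q[:2]/q[2]
    u,v=px([.42,.06,.05]).astype(int); print(c,u,v, px([.4216,.0642,.004]))
    ims.append(cv2.resize(p[v-45:v+45,u-60:u+60],(400,300),interpolation=cv2.INTER_CUBIC))
    Q=pts(P,(.4216,.0642),.09,.003,.12); uu=(Q[:,:2]-[.4216,.0642])@[np.cos(.314),np.sin(.314)]
    print([(b,round(Q[abs(uu*1000-b)<4][:,2].min()*1000) if (abs(uu*1000-b)<4).sum()>3 else None) for b in range(-72,80,8)])
cv2.imwrite("pics/g.png",np.hstack(ims)[:,:,::-1])
```

```text
x t 46.6 pos [0.4223 0.0642 0.0043] w 0.0914 gf 0.0 F [-0.   0.5  0.2]
scene 266 195 [267.0337648  205.94904579]
[(-72, None), (-64, 45), (-56, 5), (-48, 4), (-40, None), (-32, None), (-24, 3), (-16, 13), (-8, 3), (0, 3), (8, 4), (16, 4), (24, 4), (32, None), (40, 37), (48, 3), (56, 3), (64, 5), (72, None)]
side 263 186 [264.82137096 200.54175909]
[(-72, None), (-64, 50), (-56, 31), (-48, 29), (-40, None), (-32, None), (-24, None), (-16, 10), (-8, 4), (0, 3), (8, 4), (16, 6), (24, 20), (32, None), (40, None), (48, 27), (56, 32), (64, 61), (72, None)]
```

View pics/g.png

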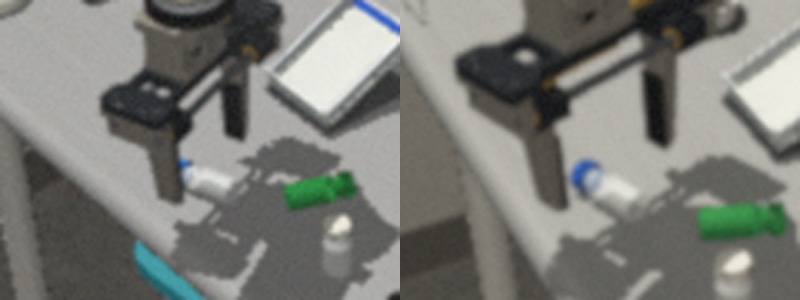

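Both views show the fingertips about 24 mm above the reported TCP height: the tips are at 27–30 mm while the TCP reads 4 mm. I'll descend further, watching the wrist force.

Run:
```python
from vial import *
x,y=.4216,.0642
env.movel(np.array([x,y,-.012]),rate=.05); f0=env.sense()["wrist_force"][2]; z=-.012
while z>-.0205:
    z-=.001; env.movel(np.array([x,y,z]),rate=.02); f=np.mean([env.sense()["wrist_force"][2] for _ in range(3)])
    if f-f0>4: print("contact",z,f); break
env.movel(np.array([x,y,z+.0015 if f-f0>4 else z]),rate=.02); st("low")
p,d=viewer.read_camera("side"); cv2.imwrite("pics/g2.png",cv2.resize(p[141:231,203:323],None,fx=4,fy=4,interpolation=2)[:,:,::-1])
effector.grasp(8); st("grasp")
```

```text
low t 49.7 pos [ 0.4216  0.0642 -0.021 ] w 0.0919 gf 0.0 F [-0.4  0.1 -0.8]
grasp t 50.7 pos [ 0.4216  0.0642 -0.021 ] w 0.0248 gf 8.0 F [-0.1 -0.3 -0.5]
```

View pics/g2.png

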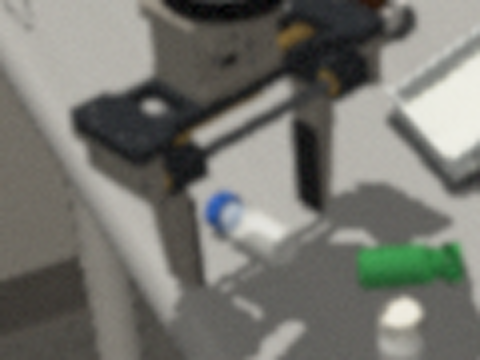

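The blue vial is gripped: width 24.8 mm, tips either side of it near the table. Now I'll lay it in the rack.

```bash
cat >> vial.py <<'E'
def lay(lx,gz,clear=.003,lat=0):
    y=np.cross(up,ex)*lat
    env.reach(tray(lx,.07)+y,RT); env.movel(tray(lx,gz+clear+.015)+y); f0=np.array(env.sense()["wrist_force"]); h=gz+clear+.015
    while h>gz+clear+1e-4:
        h-=.003; env.movel(tray(lx,h)+y,rate=.04); f=np.array(env.sense()["wrist_force"])-f0
        if np.linalg.norm(f)>5: print("contact",h-gz,f); break
    st("down")
E
python3 - <<'E'
from vial import *
env.movel(np.array([.4216,.0642,.13]),rate=.2)
lay(.025,-.021)
look("s4")
p,d=viewer.read_camera("side"); cv2.imwrite("pics/s4b.png",cv2.resize(p[90:210,260:400],None,fx=4,fy=4,interpolation=2)[:,:,::-1])
E
```

```text
down t 54.3 pos [0.6532 0.0916 0.0338] w 0.0249 gf 8.0 F [-0.5 -0.1 -0.6]
```

View pics/s4b.png

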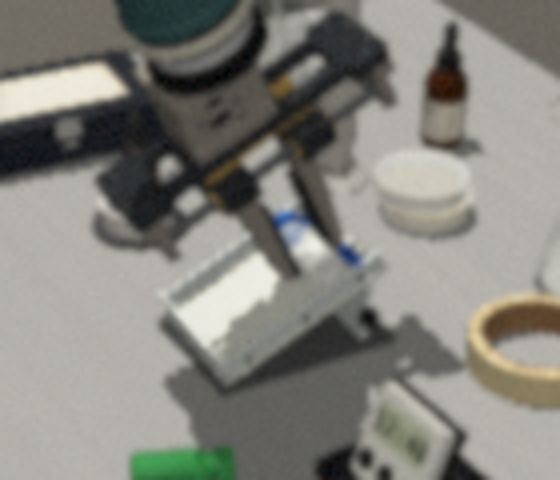

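The side view shows the vial crosswise between the rails, just above the tray at about (305,245). I'll release it, then pick the brown vial and look at both.

Run:
```python
from vial import *
from fit import *
effector.release(); env.pause(.3); env.movel(tray(.025,.10),rate=.15)
x,y=.4467,-.1945
env.reach(np.array([x,y,.08]),down(np.radians(2)))
P=look("s5")
for n,c,r,a,b in [("bulb",(.603,.264),.035,.07,.12)]:
    Q=pts(P,c,r,a,b); print(n,len(Q),*(rect(Q) if len(Q)>5 else []),Q[:,2].max() if len(Q) else 0)
env.movel(np.array([x,y,-.005])); env.movel(np.array([x,y,-.021]),rate=.05); effector.grasp(8); st("grasp"); env.movel(np.array([x,y,.14]),rate=.2); st("up")
```

```text
bulb 22 [600.5 259. ] [np.float64(10.4), np.float64(13.8)] 127.1 0.09456448646959537
grasp t 60.2 pos [ 0.4467 -0.1945 -0.021 ] w 0.0235 gf 8.0 F [0.2 0.3 0.1]
up t 61.1 pos [ 0.446  -0.1941  0.1392] w 0.0234 gf 8.0 F [ 0.6  0.7 -0.8]
```

View pics/s5.png

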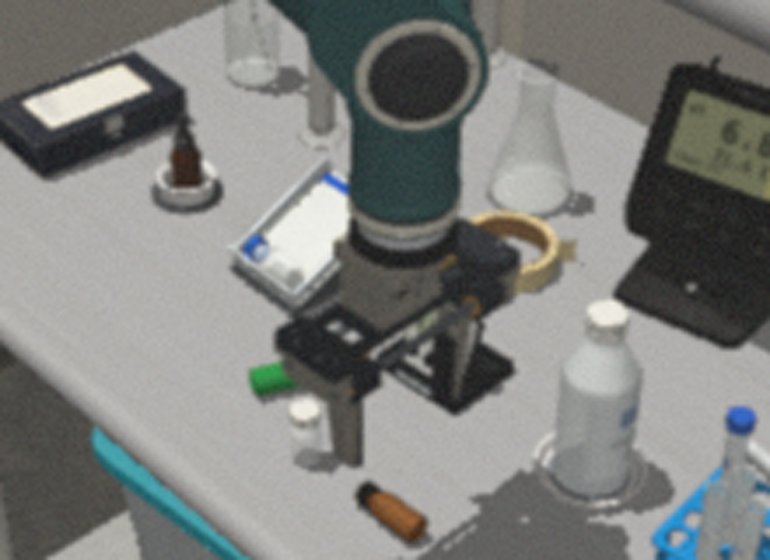

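The blue vial rests down at the stop (275,258), and the dropper's top at 94.6 mm means it is seated. Brown is gripped, so I'll lay it in behind.

Run:
```python
from vial import *
lay(.029,-.021,lat=-.004)
effector.release(); env.pause(.3); env.movel(tray(.029,.10),rate=.15)
env.reach(np.array([.47,.1,.26]),down(np.pi/2)); env.pause(.5); st("end")
p,d=wrist("wD"); look("s6")
a=cv2.imread("pics/wD.png"); b=cv2.imread("pics/s6.png")
cv2.imwrite("pics/fin.png",np.vstack([cv2.resize(a[90:330,60:600],(560,249)),cv2.resize(b,(480,349))[:, :] if 0 else cv2.copyMakeBorder(cv2.resize(b,(480,349)),0,0,0,80,0)]))
```

```text
down t 64.3 pos [0.6571 0.0876 0.0356] w 0.0236 gf 8.0 F [ 0.4  0.1 -0.6]
end t 68.4 pos [0.47   0.1001 0.26  ] w 0.0918 gf 0.0 F [-0.7  0.5  0.5]
```

View pics/fin.png

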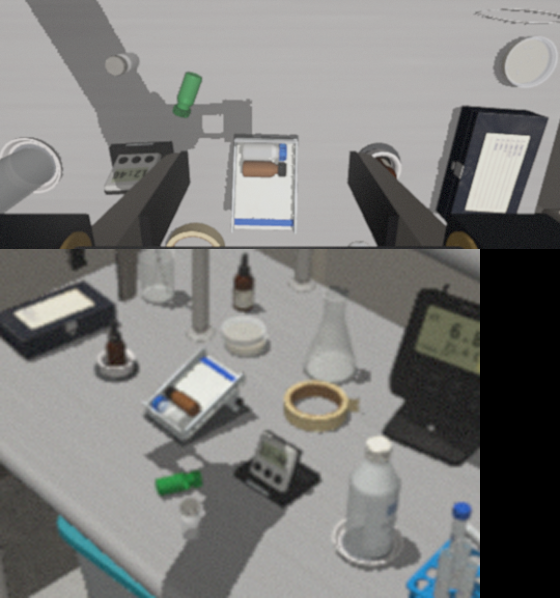

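The blue vial is at the stop (262,150) with the brown one directly behind it (262,170). The dropper, timer and rinse bottle all stand in their places, and the robot touches nothing.

```bash
python3 -c "
from station import workorder; print(workorder.finish_job())"
```

```text
the job is handed in; nothing more can be done
None
```

The station is set up and handed in at about 68 s of the 120 s limit: dropper, rinse bottle and timer are in their holders, and both vials lie in the dispenser, blue at the stop with brown behind it; the first blue-vial grasp closed on nothing and needed a second try.

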